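# Centre the spirit burner on the balance pan

### The job

The steel spirit burner stands off-centre on the balance's small round pan. With the fingertips or the outside of the fingers, tap it lightly and low on its belly until it stands upright in the middle of the pan, to within about 5 mm, and only then press the green button on the balance fully down to take the weight. Never grip, lift, tip or knock off the burner, and leave the other things on the bench where they stand.

Things in the scene. Friction and masses are not known exactly. Their poses are not given: they have to be found in the camera images.
- burner: Small squat steel spirit burner with a black cap, 58 mm tall, 110 to 180 g, loose, standing on the pan. Origin at the centre of its underside, z up along its axis. It is round: a narrow foot 32 mm in diameter, widening to a belly 66 mm in diameter from 12 to 19 mm above its underside, then narrowing to a cap 21 mm in diameter. It slides on its foot if pushed slowly at the belly and rocks or tips if hit hard or pushed high up.
- pan_centre (a point): Centre of the top face of the balance's pan: a fixed flat round dark steel plate 100 mm in diameter with a bright rim, 4 mm thick, its top 72 mm above the bench and 16 mm above the white housing under it. The white housing is 210 mm deep and 170 mm wide, fixed to the bench; its centre lies 25 mm from this point towards the balance's front (the point's x axis points to the balance's back, z up).
- take_button_top (a point): Centre of the top of the round green push button, 28 mm in diameter, on the low front deck of the balance, beside its dark display. It is pressed straight down.
- take_button (a joint): Travel of the green button in m: 0 up, 0.006 fully down (about 4 N); it springs back up when let go.
- pot: Specimen pot with orange lid, 64 mm in diameter, 56 mm tall, loose beside the balance; origin at the centre of its underside. Leave it.
- vial: Small amber vial with white cap, 27 mm in diameter, 44 mm tall, loose beside the balance; origin at the centre of its underside. Leave it.
- tube: Standing sample tube with blue cap, 35 mm in diameter at the cap, 115 mm tall, loose; origin at the centre of its underside. Leave it.
- beaker: Clear beaker, 80 mm in diameter, 95 mm tall, loose; origin at the centre of its underside. Leave it.
- tip_box: Blue pipette-tip box, 85 x 122 x 59 mm, loose; origin at the centre of its underside. Leave it.
- pipette: White pipette lying on the bench along its x axis, 220 mm long, 28 mm thick; origin under its middle. Leave it.
Mind the look-alikes: they are no part of the job. What is shaped like the burner but pink or red is not meant.

How it is judged (in metres and radians):
On the way, in this order (a step that is already met when the one before it is completed fails the run):
1. the burner stands upright and at rest in the middle of the pan, untouched (horizontal distance between burner and pan_centre below 0.006 m and angle between burner's own z axis and vertical below 0.06 rad and linear speed of burner below 0.01 m/s and z of burner in the frame of pan_centre between -0.003 and 0.003 m and contact force between each of the arm, the fingers and burner below 0.05 N), for 0.2 s.
2. the green button is pressed down with the burner still centred (value of joint take_button above 0.0045 m and horizontal distance between burner and pan_centre below 0.006 m), for 0.05 s.
At the end, for the whole second after the job is handed in: The burner stands upright (within 0.06 rad), at rest and flat on the pan, its axis within 6 mm of the pan's centre; the button has been pressed (at least 4.5 of its 6 mm) after the centring and is up again (horizontal distance between burner and pan_centre below 0.006 m and angle between burner's own z axis and vertical below 0.06 rad and linear speed of burner below 0.01 m/s and z of burner in the frame of pan_centre between -0.003 and 0.003 m and angular speed of burner below 0.1 rad/s and value of joint take_button below 0.002 m); the robot touches nothing.
It fails at once if the burner is lifted more than 8 mm off the pan (z of burner in the frame of pan_centre above 0.008 m).
It fails at once if the burner tips by more than 0.3 rad (17 degrees) or comes off the pan (angle between burner's own z axis and vertical above 0.3 rad or z of burner in the frame of pan_centre below -0.008 m or horizontal distance between burner and pan_centre above 0.05 m).
It fails at once if the burner is hit, pressed or squeezed with more than 12 N (contact force between any of the fingers, the arm and burner above 12 N).
It fails at once if the button is pressed while the burner is more than 8 mm off-centre (value of joint take_button above 0.0045 m and horizontal distance between burner and pan_centre above 0.008 m).
It fails at once if another loose thing is moved by more than 15 mm or tipped (distance of any of pot, vial, tube, beaker, tip_box, pipette from where it was at the start of the episode above 0.015 m or angle between any of pot, vial, tube, beaker, tip_box, pipette's own z axis and vertical above 0.3 rad).
It also fails if it takes over 45 s, if anything falls off the work surface, if the arm or the gripper's body presses on something with over 40 N, if the wrist force passes 120 N, or if a joint passes its speed limit or range.

### The arm

A 6-joint arm with a two-finger parallel gripper is mounted at the origin on the work surface. World frame = base frame: x ahead of the robot, y to its left, z up, the work surface at z = 0. Lengths are in m, angles in degrees, forces in N, time in s.
With the tool pointing down it reaches from about 0.25 to 0.725 m from the base axis. Payload 9.7 kg.
Tool frame: the origin (TCP) lies midway between the tips of the shut fingers; the grasp point (between the pads) lies 19 mm behind it (bot.pinch_z is the distance from the TCP to the grasp point, in m); z points along the fingers, y is the direction in which the jaws open and shut (so a half turn about z gives the same grasp; the last joint's range is limited). The gripper opens to 85 mm and grips with 20 to 120 N. Pads are 22 mm wide; open, the fingers measure 114 mm over their backs; the gripper's body (76 mm by 85 mm) begins 54 mm behind the grasp point. The pads swing forward as they close: fully open they stand 13 mm farther back than shut.
Start: joints at [66.692, 4.979, 10.078, 95.1, 0, 90], TCP at [0.218, 0.505, 0.231] pointing down, gripper open.
Joint ranges: [-179.16, 179.16], [-48.56, 103.87], [-65.8, 70.77], [-126.05, 130.52], [-82.76, 87.17], [-180, 180]. Speed limits (degrees/s): [127.2, 127.2, 147.25, 180, 180, 180].

### API

Orientations are given as [roll, pitch, yaw] about the fixed x, y, z axes, in that order (R = Rz(yaw) Ry(pitch) Rx(roll)).
In Python, from workcell import bot, imaging gives the robot as it stands.
- The arm moves only by the tool servo_tool, never from a script. Its argument "moves" is a list that holds one entry, the list of rows, each a list of 7 numbers: the turn, a rotation vector about the tool's x, y, z in rad, then the shift along the tool's x, y, z in cm, then the finger opening in cm, from 0 to 8.54. A call has 1 to 12 rows; each row shifts and turns the pose as measured when the row begins, along the tool's axes as they then stand; what a row does not reach is not made up. A row lasts 1/12 s, in which the tool goes at most 41.7 mm and 7.16 degrees, less where a joint would pass 70% of its speed; a pose out of reach is approached as far as the arm can. A call is refused whole if a number of a shift passes 4.17 or a number of a turn 0.125, either way. A call with a gripper value outside its range is refused whole. The fingers move at their own pace and stop on an object; "force" is the grip in N (left out, the last holds). Time passes only in rows, so rows that do not move let the fingers close. It gives the time, the measured TCP pose, the force and the opening at its end, in the units of the state.
- bot.get_obs(): the state, without advancing time (a new reading comes with each control period).
- imaging.camera(name): name is "side" or "top"; returns the picture (400x640x3 uint8, blue, green, red); there is no depth.
- imaging.calibration(name): a dict with "fx", "fy", "cx", "cy" (pixels), "camera_from_world" (4x4, takes a point from world to camera coordinates). Camera axes: x right, y down, z forward; pixel columns grow to the right and rows downward; lengths in m; the calibration is good to about 2 mm. A picture is of the moment at which its call begins. calibration takes no time and is no camera call.
- bot.job_done(): hands the job in, once; it reports no verdict.
The state is a dict: "time": time; "q": joint angles; "qd": joint speeds; "joint_efforts": joint torques, N m; "ee_pos": TCP position; "tcp_rot": TCP orientation; "wrist_force": force on the tool from outside, world axes, zero at the start; "torque": the same for the moment, N m; "opening": finger opening in m.
Only numpy, scipy, OpenCV 4.12 (cv2) and the standard library are available. Lean on these libraries where they do the work, as an engineer would, in place of code of your own. Each camera call takes 0.05 s, during which the arm holds its last target.

## Working session

There is one attempt and no reset: what is moved stays moved. The work goes in short steps, Python scripts to look and compute and a tool call to move; the robot and the scene stay as the last step left them, time stands still between calls to the robot, and variables do not carry over. Pictures are saved under pics/ and viewed, and the job is handed in when it is done.

Besides the shell and the picture viewer there is one more tool, called after "Request:" by a JSON object that holds its "name" and its "arguments", one argument or row to a line. servo_tool: Moves the arm, as the interface text tells. Its arguments: {"type":"object","properties":{"moves":{"type":"array","items":{"type":"array","items":{"type":"array","items":{"type":"number"}}}},"force":{"type":"number"}},"required":["moves"]}

```bash
mkdir -p pics; ls
python3 - <<'E'
from workcell import bot, imaging
import cv2
for n in ("side","top"):
    cv2.imwrite(f"pics/{n}0.png", imaging.camera(n))
    c=imaging.calibration(n); print(n,c)
o=bot.get_obs(); print(o)
E
```

```text
pics
side {'fx': 435.4769705778647, 'fy': 435.4769705778647, 'cx': 306.67522426006207, 'cy': 200.79841315275894, 'camera_from_world': array([[ 0.9272276 , -0.37447572, -0.00411288, -0.55586393],
       [-0.25498338, -0.62323663, -0.73929668,  0.19019324],
       [ 0.27428536,  0.686545  , -0.67336729,  0.97765867],
       [ 0.        ,  0.        ,  0.        ,  1.        ]])}
top {'fx': 398.50045315114085, 'fy': 398.50045315114085, 'cx': 314.4146789001192, 'cy': 192.83190373750193, 'camera_from_world': array([[ 0.02310563, -0.99961714,  0.01522212, -0.04858936],
       [-0.99607184, -0.02432025, -0.08514353,  0.57549727],
       [ 0.08548114, -0.01319503, -0.99625241,  1.16910489],
       [ 0.        ,  0.        ,  0.        ,  1.        ]])}
{'time': 0.1, 'q': array([ 6.66914084e+01,  5.00705120e+00,  1.00399350e+01,  9.50991156e+01,
       -1.26374866e-03,  8.99999697e+01]), 'qd': array([ 0.02812021, -0.17662127,  0.07997263,  0.15545277, -0.09955147,
       -0.16043287]), 'joint_efforts': array([-1.51627668e-03, -5.21562946e+01,  4.65652871e+01,  1.60459662e-02,
       -1.02149281e-04,  1.82867899e-05]), 'ee_pos': array([0.21755327, 0.50492873, 0.230671  ]), 'tcp_rot': array([-1.79933768e+02,  1.26371275e-03,  1.56691440e+02]), 'wrist_force': array([-0.28680215,  0.18073781,  0.78088759]), 'torque': array([-0.03374752, -0.03333803, -0.0246297 ]), 'opening': 0.08557657683400505}
```

View pics/side0.png

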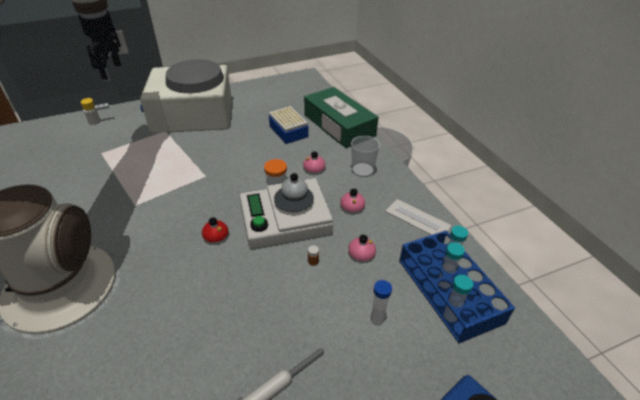

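View pics/top0.png

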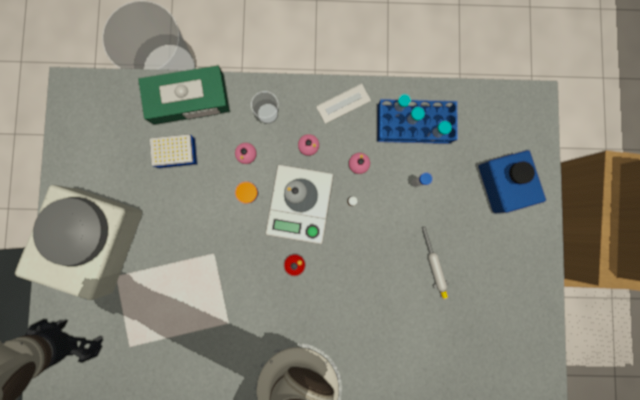

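Side view: the steel burner is on the pan at about (294,187). In the top view it is at about (300,193).
Candidates in the top view: steel (300,193) on the pan; pink (246,153), (309,145) and (360,163); red (295,265). I choose the steel one on the pan and check it in a close crop.

Run:
```python
import cv2,numpy as np
t=cv2.imread("pics/top0.png")[155:255,255:345]; s=cv2.imread("pics/side0.png")[160:250,230:340]
t=cv2.resize(t,None,fx=5,fy=5,interpolation=cv2.INTER_CUBIC); cv2.imwrite("pics/tc.png",t)
s=cv2.resize(s,None,fx=6,fy=6,interpolation=cv2.INTER_CUBIC); cv2.imwrite("pics/sc.png",s)
```

```text
(no output)
```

View pics/tc.png

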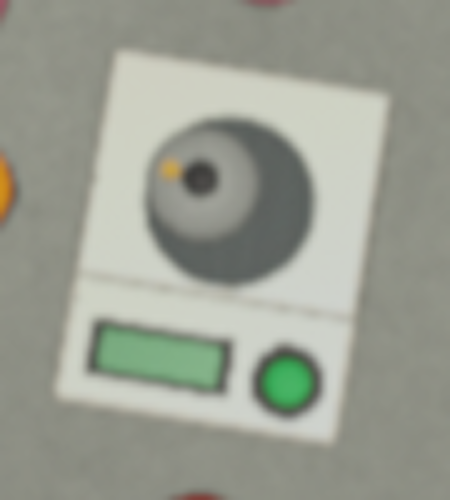

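View pics/sc.png

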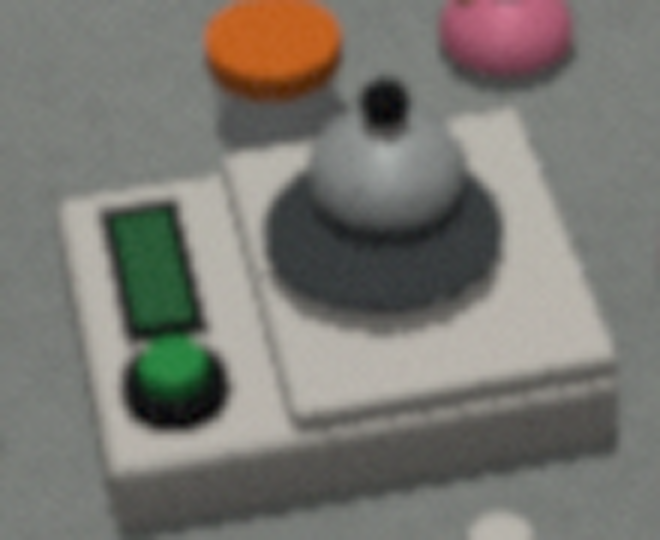

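The crop shows the grey steel burner with its black cap, sitting left and up of the pan centre. The button is beside the display. Next I measure.

```bash
cat > h.py <<'E'
import cv2,numpy as np
from scipy.optimize import least_squares
from workcell import bot, imaging
C={n:imaging.calibration(n) for n in("side","top")}
def ray(n,uv):
    c=C[n];T=c["camera_from_world"];R=T[:3,:3];o=-R.T@T[:3,3]
    uv=np.atleast_2d(np.asarray(uv,float))
    d=np.c_[(uv[:,0]-c["cx"])/c["fx"],(uv[:,1]-c["cy"])/c["fy"],np.ones(len(uv))]@R
    return o,d
def onz(n,uv,z):
    o,d=ray(n,uv); s=(z-o[2])/d[:,2]; return (o+d*s[:,None])[:,:2]
def proj(n,p):
    c=C[n];T=c["camera_from_world"];p=np.atleast_2d(p)@T[:3,:3].T+T[:3,3]
    return np.c_[c["fx"]*p[:,0]/p[:,2]+c["cx"],c["fy"]*p[:,1]/p[:,2]+c["cy"]]
def tri(uvs,uvt):
    A=np.zeros((3,3));b=np.zeros(3);L=[]
    for n,uv in(("side",uvs),("top",uvt)):
        o,d=ray(n,uv);d=d[0]/np.linalg.norm(d[0]);P=np.eye(3)-np.outer(d,d);A+=P;b+=P@o;L.append((o,d))
    x=np.linalg.solve(A,b); return x,[np.linalg.norm(np.cross(x-o,d)) for o,d in L]
def circ(p,r=None):
    f=(lambda v:np.hypot(*(p-v[:2]).T)-(r if r else v[2]))
    v0=list(p.mean(0))+([] if r else [0.04])
    s=least_squares(f,v0,loss="soft_l1",f_scale=.001); return s.x,np.sqrt(np.mean(s.fun**2))
def edge(img,ctr,r0,r1,angs,sign):
    """strongest radial edge along rays (subpixel); sign +1: bright outside"""
    out=[]
    for a in angs:
        rr=np.arange(r0,r1,.25);x=ctr[0]+rr*np.cos(a);y=ctr[1]+rr*np.sin(a)
        v=cv2.remap(img.astype(np.float32),x[None].astype(np.float32),y[None].astype(np.float32),cv2.INTER_LINEAR)[0]
        g=np.convolve(v,[1,1,1,0,-1,-1,-1],'same')*sign;g[:4]=g[-4:]=-1e9
        i=int(np.argmax(g));out.append((x[i],y[i],g[i],a))
    return np.array(out)
def blob(mask,near,rad=25):
    m=np.zeros_like(mask);cv2.circle(m,tuple(int(round(q)) for q in near),rad,255,-1);m&=mask
    n,l,s,c=cv2.connectedComponentsWithStats(m);
    if n<2:return None
    i=1+np.argmax(s[1:,4]);return c[i],s[i,4]
E
python3 - <<'E'
from h import *
t=cv2.imread("pics/top0.png");s=cv2.imread("pics/side0.png")
for n,im,b in(("top",t,(312,231)),("side",s,(259,223))):
    hsv=cv2.cvtColor(im,cv2.COLOR_BGR2HSV)
    g=cv2.inRange(hsv,(50,120,60),(80,255,255)); print(n,"button",blob(g,b,12))
g=cv2.cvtColor(t,cv2.COLOR_BGR2GRAY)
print(g[165:225:3,270:332:3])
e=edge(g,(301.2,195.2),10,24,np.radians(np.arange(-60,100,5)),1)
p=onz("top",e[:,:2],.072); print("pan top",circ(p),circ(p,.05))
e=edge(g,(295.6,191.6),7,16,np.radians(np.arange(-40,80,5)),-1)
p=onz("top",e[:,:2],.0875); print("belly",circ(p),circ(p,.033))
for n,im,c in(("top",t,(295,190.4)),("side",s,(294,177))):
    gg=cv2.cvtColor(im,cv2.COLOR_BGR2GRAY)
    k=cv2.resize(gg,None,fx=4,fy=4,interpolation=cv2.INTER_CUBIC); 
    m=cv2.inRange(k,0,70); q=blob(m,(c[0]*4+1.5,c[1]*4+1.5),20); uv=(q[0]-1.5)/4; print(n,"cap",uv,q[1],onz(n,uv,.13))
E
```

```text
top button (array([312., 231.]), np.int32(69))
side button (array([258.30681818, 220.25      ]), np.int32(88))
[[145 144 139 177 172 156 149 138 140 139 140 137 137 138 140 138 140 143
  141 140 142]
 [143 143 142 204 205 205 203 199 193 180 170 155 148 139 141 139 140 141
  141 142 141]
 [144 142 154 205 206 205 205 206 206 206 206 205 204 200 193 182 171 155
  146 140 140]
 [146 141 166 206 206 206 206 205 206 206 206 206 206 206 207 207 207 206
  205 200 192]
 [146 143 184 206 206 206 206 206 204 197 189 195 203 207 207 207 207 207
  207 207 206]
 [144 140 197 206 206 207 205 181 130 110  97  97 113 162 205 207 207 207
  207 207 202]
 [145 141 203 207 206 204 155 141 145 148 139 108  94  94 134 205 207 207
  207 207 196]
 [143 149 206 207 207 169 150 150 131 147 151 139 100  96  97 155 207 207
  207 207 185]
 [144 155 207 207 206 142 159 116  63  81 156 146 114  95  97 104 202 207
  208 208 170]
 [144 174 207 207 205 136 149 131  71  92 157 148 118  95  97  95 188 207
  207 208 155]
 [142 189 207 207 200 123 147 154 151 158 154 146 105  96  97  94 180 208
  207 206 140]
 [141 200 
[... 539 characters left out ...]
07 207 207 207 207 207 206 204 200 193 192 188 195 199 204
  203 138 139]
 [206 166 125 161 174 195 201 206 207 208 208 208 208 208 207 206 204 200
  189 139 141]
 [206 132 142 147 141 135 130 130 145 164 170 207 208 206 199 207 208 208
  196 142 144]]
pan top (array([0.5657047 , 0.00561194, 0.04831709]), np.float64(0.00038956242105564525)) (array([0.56631557, 0.00761151]), np.float64(0.0006404139527499478))
belly (array([0.57413257, 0.0213652 , 0.03121476]), np.float64(0.0003892053181065391)) (array([0.57469688, 0.02331277]), np.float64(0.0004733367510743928))
top cap [294.11352041 189.68877551] 196 [[0.574733   0.02212635]]
side cap [293.68029412 177.17823529] 850 [[0.56997834 0.00940157]]
```

Run:
```python
from h import *
t=cv2.imread("pics/top0.png");s=cv2.imread("pics/side0.png")
print("button",tri((258.5,220),(312.2,231.2)))
for n,c in(("side",(294,177)),):
    gg=cv2.cvtColor(s,cv2.COLOR_BGR2GRAY); print(gg[170:200:1,286:304])
print("cap",tri((293.9,176.8),(294.6,190.2)))
p=np.array([.5745,.0225,.125]);print(proj("side",p),proj("top",p))
gg=cv2.cvtColor(t,cv2.COLOR_BGR2GRAY); print(gg[182:202,284:308])
# housing corners
for q,z in(((276.5,165.5),.056),((333,174),.056),((266.5,235),.05),((322,243.5),.05)): print(onz("top",q,z))
```

```text
button (array([ 0.4626519 , -0.03068615,  0.06135629]), [np.float64(0.00034907025834536034), np.float64(0.0003490702583453635)])
[[ 81 114 125 123 124 127 125 127 127 126 126 126 124 126 129 126 124 112]
 [ 95 120 126 126 128 126 123 123 122 124 126 126 127 126 127 129 127 123]
 [108 123 127 127 129 123 117 102 104 107 115 122 127 127 127 127 126 125]
 [112 125 128 125 120 105  85  67  69  73  88 112 122 125 125 126 125 127]
 [116 127 129 120  99  67  49  35  33  36  57  88 114 126 130 130 128 126]
 [107 124 126 112  78  38  20  23  17  25  31  67 109 123 129 127 126 127]
 [ 96 116 118 100  64  29  20  23  16  17  26  51  96 121 127 131 128 127]
 [ 82  96 114 102  59  27  18  19  20  13  15  45  93 121 125 126 128 129]
 [ 83  97 114 109  72  34  13  15  11  14  21  53 104 123 127 124 126 128]
 [106 115 128 120  88  43  16  17   8  17  25  65 113 130 129 126 124 125]
 [121 127 133 130  98  60  34  30  30  36  52  77 118 132 134 130 128 128]
 [128 135 138 134 110  80  69  61  60  62  74  92 119 132 136 136 132 133]
 [131 136 141 142 128 106  95  89  80  86  99 119 132 139 139 137 132 1
[... 2891 characters left out ...]
140 145 149 151 154 157 158 157 157 158 158 156 154 152 150
  147 143 133 116 100  95]
 [141 110 121 135 143 146 150 152 155 156 156 155 155 155 153 151 150 148
  144 136 123 108  97  95]
 [145 105 108 125 136 142 147 151 151 152 152 152 152 152 150 149 147 144
  138 127 112 101  96  96]
 [149 104  98 111 123 132 141 146 148 149 149 150 149 148 147 145 143 137
  128 116 104  98  96  97]
 [159 114  95 100 108 119 131 139 142 144 144 145 144 143 142 138 133 125
  117 105  99  97  97  96]
 [177 133 100  94  97 104 117 125 131 134 136 136 135 134 130 125 119 112
  105 100  98  98  97  96]]
[[0.65148732 0.07847069]]
[[ 0.6305525  -0.08769189]]
[[0.44817771 0.10159213]]
[[ 0.42731815 -0.05999347]]
```

Run:
```python
from h import *
t=cv2.imread("pics/top0.png");s=cv2.imread("pics/side0.png")
g=cv2.cvtColor(t,cv2.COLOR_BGR2GRAY)
for a0,a1 in((-90,140),(-75,120),(-60,100)):
    e=edge(g,(301.2,195.2),12,22,np.radians(np.arange(a0,a1,4)),1)
    p=onz("top",e[:,:2],.072); print("pan top",circ(p),circ(p,.05))
e=edge(g,(295.6,191.6),7,16,np.radians(np.arange(-70,110,4)),-1)
p=onz("top",e[:,:2],.0875); print("belly",circ(p))
gs=cv2.cvtColor(s,cv2.COLOR_BGR2GRAY)
c=proj("side",[.5655,.0058,.072])[0];print(c)
e=edge(gs,c,9,30,np.radians(np.arange(-10,190,5)),1);p=onz("side",e[:,:2],.072);print("side pan",circ(p),circ(p,.05))
```

```text
pan top (array([0.56570102, 0.00554219, 0.0483015 ]), np.float64(0.0003883982553055336)) (array([0.56648137, 0.00744168]), np.float64(0.001193528309365238))
pan top (array([0.56569484, 0.00555443, 0.04834921]), np.float64(0.0003737278866026612)) (array([0.56637374, 0.00753382]), np.float64(0.0008629635827775833))
pan top (array([0.56576768, 0.00558346, 0.04839287]), np.float64(0.00036170214782212925)) (array([0.56638812, 0.00746069]), np.float64(0.0006068867337003695))
belly (array([0.57419145, 0.02116027, 0.03103342]), np.float64(0.00041429921790140804))
[293.0759787  196.45911775]
side pan (array([ 0.56095431, -0.00978539,  0.05011345]), np.float64(0.0016497508219881721)) (array([ 0.56090804, -0.00990548]), np.float64(0.001664160884909468))
```

Request:
{"name": "servo_tool", "arguments": {
  "moves": [
    [[0, 0, 0, -3.7, -1.65, 0, 0], [0, 0, 0, -3.7, -1.65, 0, 0], [0, 0, 0, -3.7, -1.65, 0, 0], [0, 0, 0, -3.7, -1.65, 0, 0], [0, 0, 0, -3.7, -1.65, 0, 0], [0, 0, 0, -3.7, -1.65, 0, 0], [0, 0, 0, -3.7, -1.65, 0, 0], [0, 0, 0, -3.7, -1.65, 0, 0], [0, 0, 0, -3.7, -1.65, 0, 0], [0, 0, 0, -3.7, -1.65, 0, 0]]
  ]
}}

```text
time: 0.93
ee_pos: [0.4954, 0.2021, 0.226]
tcp_rot: [-179.6, -0.2, 157.5]
wrist_force: [0.8, 0.9, 0.2]
opening: -0.0001
```

Request:
{"name": "servo_tool", "arguments": {
  "moves": [
    [[0, 0, 0, -3.0, -1.38, 0, 0], [0, 0, 0, -3.0, -1.38, 0, 0], [0, 0, 0, -3.0, -1.38, 0, 0], [0, 0, 0, -3.0, -1.38, 0, 0], [0, 0, 0, -2.5, -1.1, 0, 0], [0, 0, 0.11, 0, 0, 0, 0], [0, 0, 0, 0, 0, 0, 0]]
  ]
}}

```text
time: 1.52
ee_pos: [0.6119, 0.0702, 0.2209]
tcp_rot: [-179.4, -0.4, 150.5]
wrist_force: [-0.1, -0.3, -0.2]
opening: -0.0001
```

Request:
{"name": "servo_tool", "arguments": {
  "moves": [
    [[-0.0105, -0.007, 0, 0.8, 0.9, 0, 0], [0, 0, 0, 0, 0, 3, 0], [0, 0, 0, 0, 0, 3, 0], [0, 0, 0, 0, 0, 3, 0], [0, 0, 0, 0, 0, 0, 0], [0, 0, 0, 0, 0, 0, 0]]
  ]
}}

```text
time: 2.02
ee_pos: [0.6071, 0.0875, 0.1289]
tcp_rot: [179.8, 0.1, 151.6]
wrist_force: [-0.3, 0.3, 1.3]
opening: 0.0003
```

Request:
{"name": "servo_tool", "arguments": {
  "moves": [
    [[0, 0, 0, -0.25, 0, 2.4, 0], [0, 0, 0, 0, 0, 2.0, 0], [0, 0, 0, 0, 0, 0.2, 0], [0, 0, 0, 0, 0, 0, 0], [0, 0, 0, 0, 0, 0, 0]]
  ]
}}

```text
time: 2.43
ee_pos: [0.611, 0.0906, 0.0919]
tcp_rot: [179.4, 0.6, 152.2]
wrist_force: [-0.0, 0.3, 0.7]
opening: -0.0001
```

```bash
cat > snap.py <<'E'
import sys
from h import *
k=sys.argv[1]
T=imaging.camera("top");S=imaging.camera("side")
cv2.imwrite(f"pics/T{k}.png",T);cv2.imwrite(f"pics/S{k}.png",S)
a=cv2.resize(T[155:245,260:340],None,fx=5,fy=5,interpolation=cv2.INTER_CUBIC)
b=cv2.resize(S[135:225,250:330],None,fx=5,fy=5,interpolation=cv2.INTER_CUBIC)
cv2.imwrite(f"pics/c{k}.png",np.hstack([a,b]))
o=bot.get_obs();print(o["time"],o["ee_pos"],o["tcp_rot"],o["wrist_force"])
E
python3 snap.py 1
```

```text
2.5333 [0.61146941 0.09047763 0.0923215 ] [179.39751327   0.62779225 152.17059148] [0.68890606 0.41995815 0.56571095]
```

View pics/c1.png

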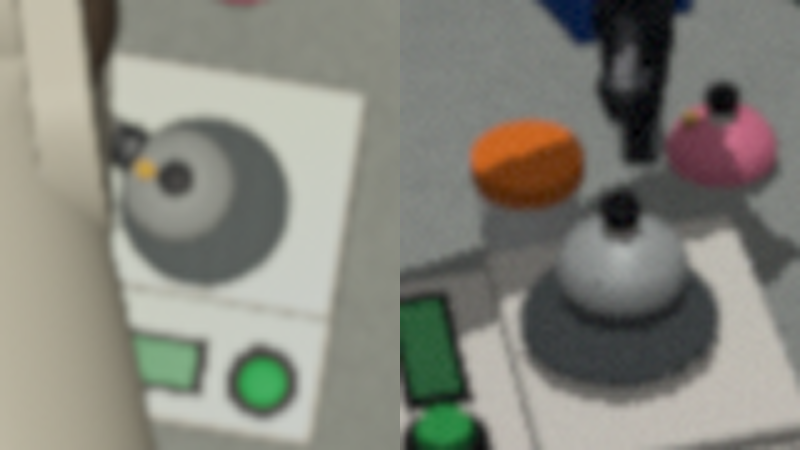

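The burner is still at its place: cap at about (295,190) in the top view. The closed fingertips stand behind it, up and left in the top view, and the pan edge is visible. Now I go lower, then approach.

Request:
{"name": "servo_tool", "arguments": {
  "moves": [
    [[0.0105, 0.011, 0, 0, 0, 1.0, 0], [0, 0, 0, 0, 0, 0, 0], [0, 0, 0, 0, 0, 0, 0]]
  ]
}}

```text
time: 2.78
ee_pos: [0.613, 0.0908, 0.0847]
tcp_rot: [179.9, 0.1, 152.2]
wrist_force: [-0.0, -0.5, 0.4]
opening: -0.0002
```

```bash
python3 snap.py 2; python3 -c "
from h import *
print(proj('side',[[.6115,.0905,.0835],[.6115-.007,.0905-.013,.0835]]),proj('top',[[.6115,.0905,.0835]]))"
```

```text
2.8833 [0.61268441 0.09071325 0.08425419] [1.79935174e+02 9.95785333e-02 1.52186302e+02] [ 0.19962878  0.47854948 -0.22732474]
[[297.93847695 169.07702317]
 [297.23588083 172.55068601]] [[271.07553953 177.7921733 ]]
```

View pics/c2.png

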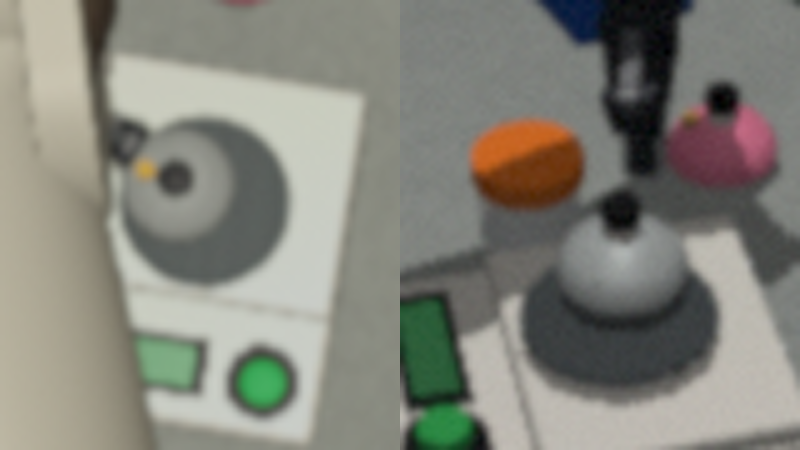

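Run:
```python
from h import *
print(tri((293.5,159),(285,184)))
S=cv2.imread("pics/S2.png");T=cv2.imread("pics/T2.png")
a=cv2.resize(T[160:210,265:315],None,fx=12,fy=12,interpolation=cv2.INTER_CUBIC)
cv2.imwrite("pics/d2t.png",a)
b=cv2.resize(S[80:180,260:330],None,fx=6,fy=6,interpolation=cv2.INTER_CUBIC);b=cv2.convertScaleAbs(b,alpha=2,beta=20)
cv2.imwrite("pics/d2s.png",b)
```

```text
(array([0.58567289, 0.04631308, 0.15486296]), [np.float64(0.0014671021742950793), np.float64(0.0014671021742948672)])
```

View pics/d2t.png

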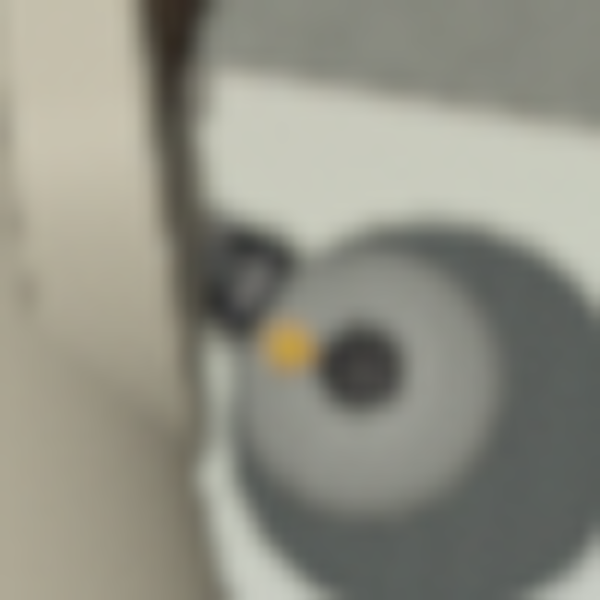

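View pics/d2s.png

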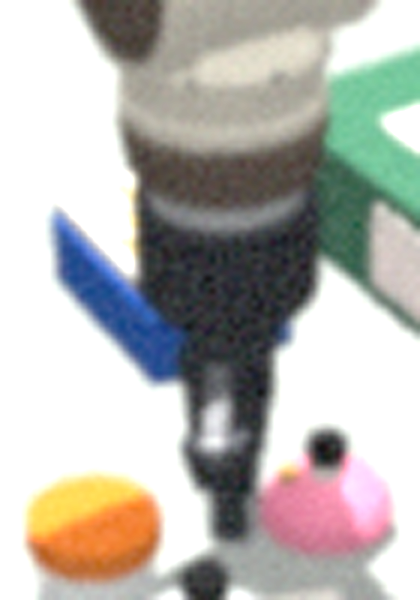

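The linkage knuckle sits about 50 mm ahead along tool −y at z of about 0.13–0.155. That is too close to the cap height of 0.13, so I turn the tool 90° and push with the narrow side face of the fingers.

Request:
{"name": "servo_tool", "arguments": {
  "moves": [
    [[0, 0, 0.125, 0, 0, 0, 0], [0, 0, 0.125, 0, 0, 0, 0], [0, 0, 0.125, 0, 0, 0, 0], [0, 0, 0.125, 0, 0, 0, 0], [0, 0, 0.125, 0, 0, 0, 0], [0, 0, 0.125, 0, 0, 0, 0], [0, 0, 0.125, 0, 0, 0, 0], [0, 0, 0.125, 0, 0, 0, 0], [0, 0, 0.125, 0, 0, 0, 0], [0, 0, 0.125, 0, 0, 0, 0], [0, 0, 0.125, 0, 0, 0, 0], [0, 0, 0.125, 0, 0, 0, 0]]
  ]
}}

```text
time: 3.88
ee_pos: [0.6125, 0.0899, 0.0848]
tcp_rot: [179.9, -0.0, 66.0]
wrist_force: [-0.4, -1.3, -0.4]
opening: 0.0001
```

Request:
{"name": "servo_tool", "arguments": {
  "moves": [
    [[0, 0, 0.085, 0, 0, 0, 0], [0, 0, 0, 0, 0, 0.1, 0], [0, 0, 0, -1.0, 0, 0, 0], [0, 0, 0, -1.0, 0, 0, 0], [0, 0, 0, -0.6, 0, 0, 0], [0, 0, 0, 0, 0, 0, 0]]
  ]
}}

```text
time: 4.38
ee_pos: [0.5981, 0.0647, 0.0836]
tcp_rot: [180.0, -0.0, 61.1]
wrist_force: [0.5, 0.2, 0.7]
opening: -0.0002
```

```bash
python3 snap.py 3
```

```text
4.4833 [0.59866894 0.06547718 0.08369125] [ 1.79947601e+02 -3.45164320e-02  6.10215346e+01] [0.42877438 0.12332598 0.61199175]
```

View pics/c3.png

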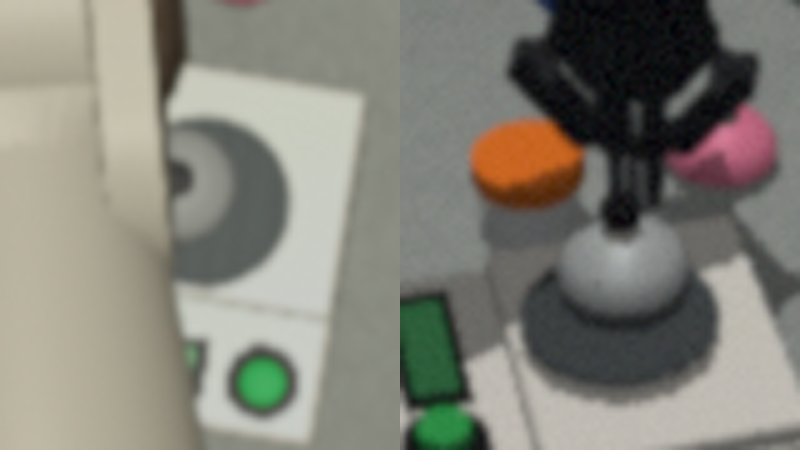

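Request:
{"name": "servo_tool", "arguments": {
  "moves": [
    [[0, 0, 0, -0.12, 0, 0, 0], [0, 0, 0, -0.12, 0, 0, 0], [0, 0, 0, -0.12, 0, 0, 0], [0, 0, 0, -0.12, 0, 0, 0], [0, 0, 0, -0.12, 0, 0, 0], [0, 0, 0, -0.12, 0, 0, 0], [0, 0, 0, -0.12, 0, 0, 0], [0, 0, 0, -0.12, 0, 0, 0], [0, 0, 0, -0.12, 0, 0, 0], [0, 0, 0, -0.12, 0, 0, 0]]
  ]
}}

```text
time: 5.32
ee_pos: [0.5929, 0.055, 0.0838]
tcp_rot: [179.9, -0.1, 61.2]
wrist_force: [0.8, 0.1, -0.2]
opening: -0.0002
```

```bash
python3 snap.py 4
```

```text
5.4167 [0.59283028 0.05485419 0.08374461] [ 1.79933834e+02 -8.15624336e-02  6.11608666e+01] [ 1.03148063  0.46281305 -0.86653773]
```

View pics/c4.png

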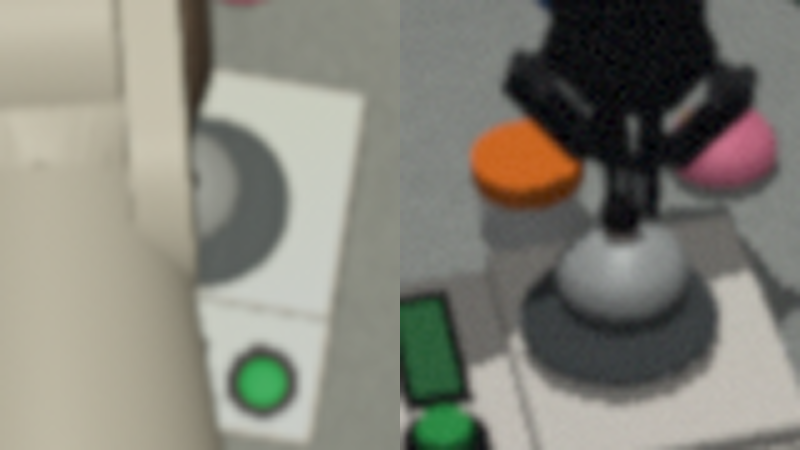

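Contact is made: the burner's right edge in the top view moved about 1 px (3 mm) towards the centre, and it stands upright. I continue slowly.

Request:
{"name": "servo_tool", "arguments": {
  "moves": [
    [[0, 0, 0, -0.12, 0, 0, 0], [0, 0, 0, -0.12, 0, 0, 0], [0, 0, 0, -0.12, 0, 0, 0], [0, 0, 0, -0.12, 0, 0, 0], [0, 0, 0, -0.12, 0, 0, 0], [0, 0, 0, -0.12, 0, 0, 0], [0, 0, 0, -0.12, 0, 0, 0], [0, 0, 0, -0.12, 0, 0, 0]]
  ]
}}

```text
time: 6.08
ee_pos: [0.5879, 0.0459, 0.0838]
tcp_rot: [179.9, -0.1, 61.2]
wrist_force: [0.2, 0.1, -0.0]
opening: -0.0002
```

```bash
python3 snap.py 5
```

```text
6.1833 [0.58786627 0.0457758  0.08379817] [ 1.79926081e+02 -9.51445635e-02  6.11681638e+01] [0.70058441 0.53929429 0.13588887]
```

View pics/c5.png

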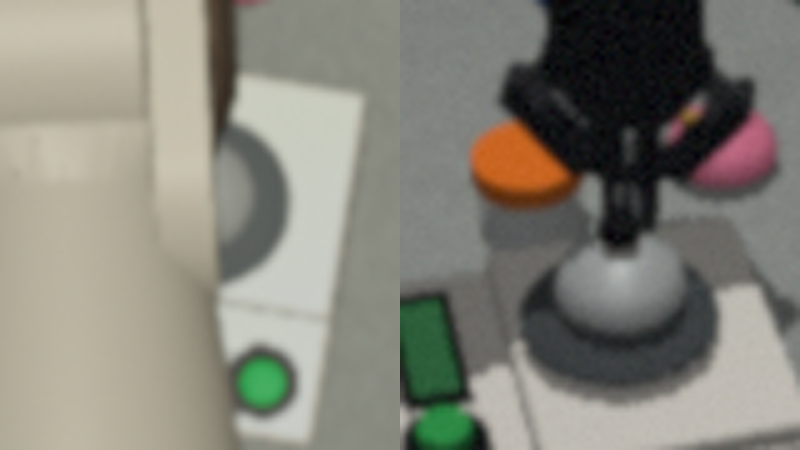

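Request:
{"name": "servo_tool", "arguments": {
  "moves": [
    [[0, 0, 0, -0.12, 0, 0, 0], [0, 0, 0, -0.12, 0, 0, 0], [0, 0, 0, -0.12, 0, 0, 0], [0, 0, 0, 0, 0, 0, 0], [0, 0, 0, 0.5, 0, 0, 0], [0, 0, 0, 2, 0, 0, 0], [0, 0, 0, 3, 0, 0, 0], [0, 0, 0, 2, 0, 0, 0], [0, 0, 0, 0, 0, 0, 0]]
  ]
}}

```text
time: 6.93
ee_pos: [0.6237, 0.1099, 0.0842]
tcp_rot: [179.9, -0.1, 61.0]
wrist_force: [0.3, 0.7, -0.5]
opening: -0.0002
```

```bash
python3 snap.py 6
```

```text
7.0333 [0.62250793 0.10773109 0.08419245] [ 1.79910989e+02 -1.46034528e-02  6.09267631e+01] [-0.63131816 -0.27265321 -0.32680514]
```

View pics/c6.png

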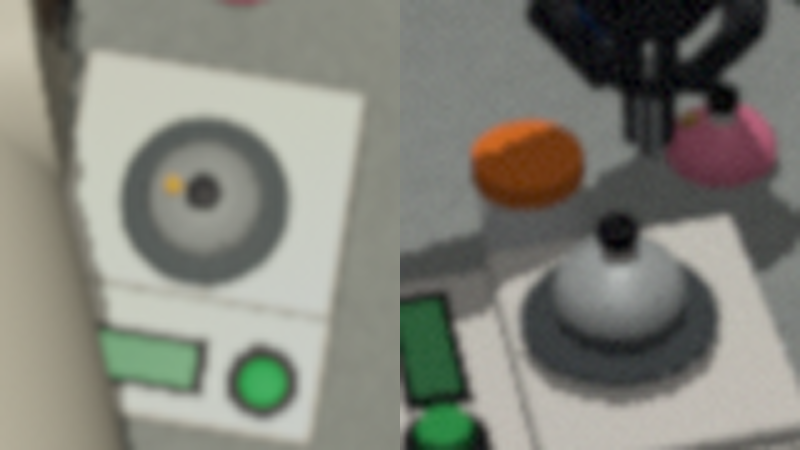

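The burner is upright and almost centred, with the cap at about (300.4,193) in the top view and the whole pan ring visible. Next I measure precisely.

```bash
cat > meas.py <<'E'
import sys
from h import *
k=sys.argv[1];g=cv2.cvtColor(cv2.imread(f"pics/T{k}.png"),cv2.COLOR_BGR2GRAY)
e=edge(g,(301,195.2),12,22,np.radians(np.arange(0,360,6)),1);p=onz("top",e[:,:2],.072);P,r=circ(p);print("pan",P,r)
b=(300.5,194)
for _ in range(3):
    e=edge(g,b,7,14,np.radians(np.arange(0,360,6)),-1);q=onz("top",e[:,:2],.0875);B,rb=circ(q);b=proj("top",[B[0],B[1],.0875])[0]
print("belly",B,rb)
kk=cv2.resize(g,None,fx=4,fy=4,interpolation=cv2.INTER_CUBIC)
m=cv2.inRange(kk,0,105);c=blob(m,(b[0]*4+1.5,(b[1]-1)*4+1.5),18);uv=(c[0]-1.5)/4
K=onz("top",uv,.128)[0];print("cap",uv,c[1],K)
print("belly off mm",(B[:2]-P[:2])*1e3,"cap off",(K-P[:2])*1e3)
S=cv2.cvtColor(cv2.imread(f"pics/S{k}.png"),cv2.COLOR_BGR2GRAY)
kk=cv2.resize(S,None,fx=4,fy=4,interpolation=cv2.INTER_CUBIC)
u0=proj("side",[B[0],B[1],.122])[0]
c=blob(cv2.inRange(kk,0,70),u0*4+1.5,24);us=(c[0]-1.5)/4;print("tri cap",us,c[1],tri(us,uv))
E
python3 meas.py 6
```

```text
pan [0.56570733 0.00548916 0.04832149] 0.0003956923232541651
belly [0.56688643 0.00549944 0.0308026 ] 0.0004800517391842117
cap [300.08679402 192.89451827] 602 [0.56651586 0.00563907]
belly off mm [1.17910076 0.01028845] cap off [0.80853162 0.14990855]
tri cap [292.94765306 180.57969388] 1225 (array([0.56674423, 0.00580157, 0.12313838]), [np.float64(0.00019028507852103567), np.float64(0.00019028507852112124)])
```

Centred to about 1 mm by both the belly and the cap. Now I raise, move over to the button and press.

Request:
{"name": "servo_tool", "arguments": {
  "moves": [
    [[0, 0, 0, 0, 0, -4, 0], [0, 0, 0, 0, 0, -4, 0], [0, 0, 0, 0, 0, -4, 0], [0, 0, 0, -3.3, -1.2, 0, 0], [0, 0, 0, -3.3, -1.2, 0, 0], [0, 0, 0, -3.3, -1.2, 0, 0], [0, 0, 0, -3.3, -1.2, 0, 0], [0, 0, 0, -3.3, -1.2, 0, 0], [0, 0, 0, -2.5, -1.0, 0, 0], [0, 0, 0, 0, 0, 0, 0], [0, 0, 0, 0, 0, 0, 0]]
  ]
}}

```text
time: 7.95
ee_pos: [0.4605, -0.0355, 0.211]
tcp_rot: [179.6, 0.1, 60.6]
wrist_force: [0.3, -1.1, 0.8]
opening: -0.0001
```

Request:
{"name": "servo_tool", "arguments": {
  "moves": [
    [[0, 0, 0, 0.5, 0, 0, 0], [0, 0, 0, 0, 0, 4, 0], [0, 0, 0, 0, 0, 4, 0], [0, 0, 0, 0, 0, 3, 0], [0, 0, 0, 0, 0, 0, 0], [0, 0, 0, 0, 0, 0, 0]]
  ]
}}

```text
time: 8.45
ee_pos: [0.4671, -0.0299, 0.0995]
tcp_rot: [179.3, -0.1, 60.6]
wrist_force: [-0.4, -0.2, 1.6]
opening: -0.0001
```

```bash
python3 snap.py 7; python3 -c "
import cv2
a=cv2.imread('pics/S7.png')[130:250,220:330];cv2.imwrite('pics/c7s.png',cv2.resize(a,None,fx=5,fy=5,interpolation=cv2.INTER_CUBIC))"
```

```text
8.55 [ 0.46754677 -0.03006267  0.10063335] [ 1.79235896e+02 -9.96786218e-02  6.06008520e+01] [-0.51448038 -1.00742013  0.14980945]
```

View pics/c7s.png

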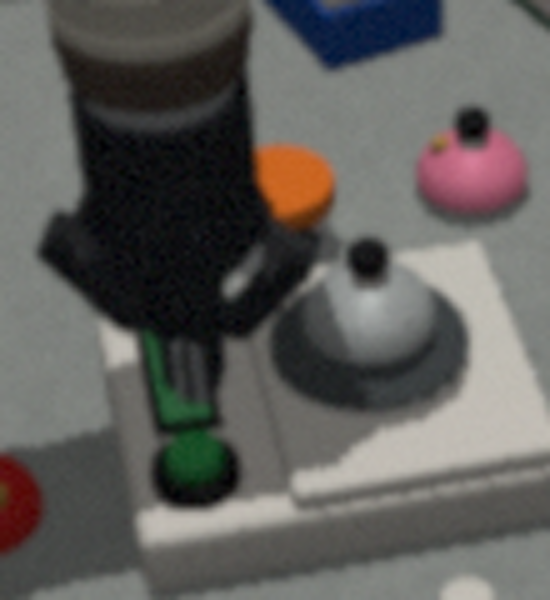

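Fingers are above the button, with the burner undisturbed. Fine shift, then press in small steps.

Request:
{"name": "servo_tool", "arguments": {
  "moves": [
    [[0.0135, 0, 0, -0.3, -0.4, 1, 0], [0, 0, 0, 0, 0, 1.8, 0], [0, 0, 0, 0, 0, 0, 0], [0, 0, 0, 0, 0, 0, 0]]
  ]
}}

```text
time: 8.88
ee_pos: [0.4661, -0.0304, 0.0776]
tcp_rot: [179.7, -0.3, 60.7]
wrist_force: [1.2, -0.3, -0.4]
opening: 0.0002
```

Request:
{"name": "servo_tool", "arguments": {
  "moves": [
    [[0, 0, 0, -0.2, -0.3, 0.8, 0], [0, 0, 0, 0, 0, 0.4, 0], [0, 0, 0, 0, 0, 0.2, 0], [0, 0, 0, 0, 0, 0.2, 0], [0, 0, 0, 0, 0, 0.2, 0], [0, 0, 0, 0, 0, 0.2, 0]]
  ]
}}

```text
time: 9.38
ee_pos: [0.4638, -0.0309, 0.0603]
tcp_rot: [179.5, -0.5, 60.6]
wrist_force: [-2.3, 0.4, 4.4]
opening: -0.0002
```

Request:
{"name": "servo_tool", "arguments": {
  "moves": [
    [[0, 0, 0, 0, 0, 0.2, 0], [0, 0, 0, 0, 0, 0.2, 0], [0, 0, 0, 0, 0, 0.2, 0]]
  ]
}}

```text
time: 9.63
ee_pos: [0.4641, -0.0309, 0.0597]
tcp_rot: [179.3, -0.5, 60.6]
wrist_force: [-10.7, -0.0, 21.0]
opening: 0.0002
```

```bash
python3 snap.py 8; python3 -c "
import cv2
a=cv2.imread('pics/S8.png')[150:250,220:330];cv2.imwrite('pics/c8s.png',cv2.convertScaleAbs(cv2.resize(a,None,fx=6,fy=6,interpolation=cv2.INTER_CUBIC),alpha=1.8))"
```

```text
9.7333 [ 0.46405495 -0.03094947  0.05966843] [179.29662433  -0.52510671  60.64599743] [-10.77208059   0.46620246  22.62815549]
```

View pics/c8s.png

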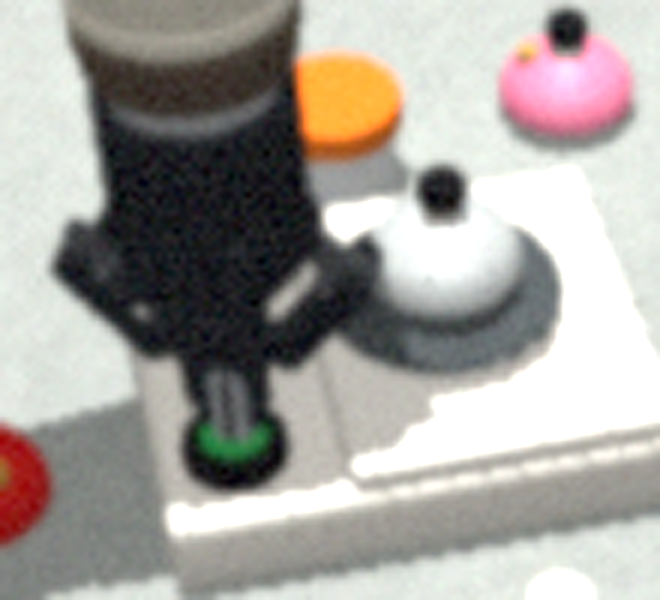

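The narrow fingertips sit inside the green disc, which is now sunk to the level of its black ring. The force has jumped to 22 N, so the button is at its stop. Releasing, retreating and re-checking.

Request:
{"name": "servo_tool", "arguments": {
  "moves": [
    [[0, 0, 0, 0, 0, -0.5, 0], [0, 0, 0, 0, 0, -1.5, 0], [0, 0, 0, 0, 0, -4, 0], [0, 0, 0, 0, 0, -4, 0], [0, 0, 0, 0, 0, -4, 0], [0, 0, 0, -3, 2, 0, 0], [0, 0, 0, -4, 0, 0, 0], [0, 0, 0, -4, 0, 0, 0], [0, 0, 0, -4, 0, 0, 0], [0, 0, 0, -4, 0, 0, 0], [0, 0, 0, -3, 0, 0, 0], [0, 0, 0, 0, 0, 0, 0]]
  ]
}}

```text
time: 10.73
ee_pos: [0.3698, -0.2397, 0.2049]
tcp_rot: [179.0, -0.5, 61.2]
wrist_force: [1.0, 0.3, 0.2]
opening: -0.0003
```

```bash
python3 snap.py 9; python3 meas.py 9;  python3 - <<'E'
import cv2
from h import *
for k in ("side0","S8","S9"):
    im=cv2.imread(f"pics/{k}.png");hsv=cv2.cvtColor(im,cv2.COLOR_BGR2HSV)
    g=cv2.inRange(hsv,(50,120,40),(80,255,255));q=g[:,256:262];r=np.where(q.any(1))[0];r=r[(r>208)&(r<235)];print(k,r.min(),r.max(),blob(g,(258.5,221),10))
E
```

```text
10.8333 [ 0.37135878 -0.23718251  0.20497312] [178.99511924  -0.53900834  61.24276539] [ 0.10875226  0.06384142 -0.12759042]
pan [0.56572567 0.00550021 0.04824142] 0.00035987532679605024
belly [0.56693694 0.00561091 0.03084286] 0.0005749011872590165
cap [300.07895948 192.87684162] 543 [0.56656385 0.00566175]
belly off mm [1.21127925 0.11069874] cap off [0.83818024 0.16153452]
tri cap [293.12711864 181.59110169] 826 (array([0.5671137 , 0.00589165, 0.11976234]), [np.float64(0.0001540894784502433), np.float64(0.00015408947845020748)])
side0 209 226 (array([258.16535433, 219.5511811 ]), np.int32(127))
S8 223 226 (array([258.36842105, 223.73684211]), np.int32(38))
S9 209 212 (array([259.5 , 211.75]), np.int32(4))
```

View pics/c9.png

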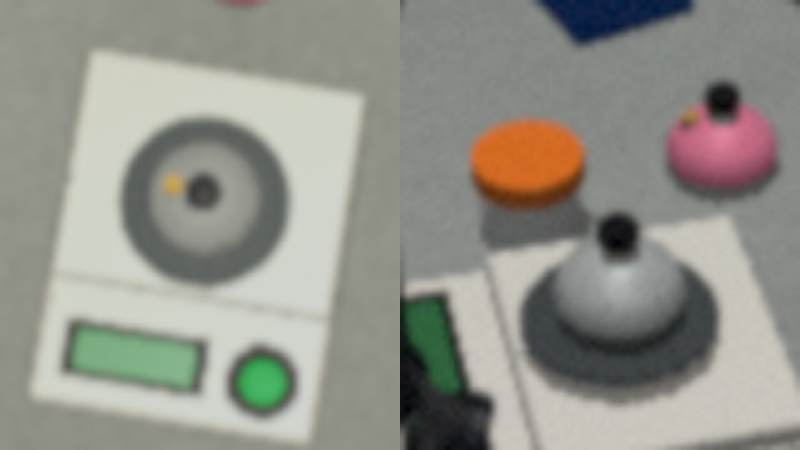

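Run:
```python
import cv2
for k in ("side0","S7","S8"):
    im=cv2.imread(f"pics/{k}.png");print(k,[im[r,250:268,1].tolist() for r in ()],im[212:234,259,1].tolist(),im[222,248:270,1].tolist(),im[225,248:270,1].tolist())
```

```text
side0 [] [86, 62, 35, 60, 110, 126, 132, 133, 133, 132, 130, 115, 84, 63, 46, 33, 26, 20, 19, 77, 144, 171] [179, 164, 107, 56, 40, 76, 105, 119, 123, 130, 130, 130, 127, 115, 102, 80, 49, 28, 29, 80, 148, 174] [175, 157, 99, 45, 20, 27, 41, 49, 55, 64, 65, 63, 58, 49, 41, 31, 24, 19, 26, 59, 123, 164]
S7 [] [85, 62, 32, 33, 64, 72, 78, 77, 76, 77, 76, 74, 62, 54, 40, 27, 21, 17, 23, 81, 151, 180] [104, 97, 64, 34, 27, 52, 65, 73, 77, 75, 78, 76, 76, 74, 71, 60, 40, 22, 11, 47, 85, 106] [105, 92, 58, 23, 12, 25, 36, 45, 54, 55, 58, 54, 56, 49, 41, 30, 20, 14, 1, 37, 76, 96]
S8 [] [38, 50, 57, 57, 58, 56, 55, 55, 52, 55, 59, 64, 71, 66, 46, 21, 10, 3, 8, 41, 97, 151] [106, 99, 63, 30, 26, 53, 69, 69, 67, 55, 48, 59, 64, 62, 67, 64, 49, 27, 18, 50, 86, 103] [104, 92, 54, 20, 13, 26, 41, 57, 61, 66, 68, 66, 64, 57, 48, 33, 23, 12, 9, 40, 76, 102]
```

Request:
{"name": "servo_tool", "arguments": {
  "moves": [
    [[0, 0, 0, -3, 0, 0, 0], [0, 0, 0, -4, 0, 0, 0], [0, 0, 0, -4, 0, 0, 0], [0, 0, 0, 0, 0, 0, 0], [0, 0, 0, 0, 0, 0, 0], [0, 0, 0, 0, 0, 0, 0]]
  ]
}}

```text
time: 11.33
ee_pos: [0.3212, -0.333, 0.2031]
tcp_rot: [179.0, -0.7, 61.7]
wrist_force: [0.9, 0.0, 0.0]
opening: -0.0001
```

```bash
python3 snap.py 10; python3 -c "
import cv2
import numpy as np
A=[cv2.imread('pics/%s.png'%k)[205:235,240:280] for k in ('side0','S8','S10')]
cv2.imwrite('pics/btn.png',cv2.convertScaleAbs(np.hstack([cv2.resize(a,None,fx=6,fy=6,interpolation=cv2.INTER_CUBIC) for a in A]),alpha=1.5))
A=cv2.imread('pics/S10.png');cv2.imwrite('pics/S10v.png',A)"
```

```text
11.4333 [ 0.3215541  -0.33250241  0.20319294] [178.94520327  -0.65612397  61.7919265 ] [-0.10784161 -0.22323909 -0.20385654]
```

View pics/btn.png

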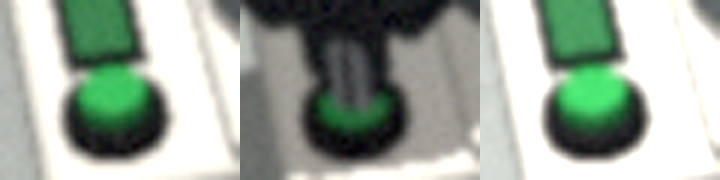

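View pics/S10v.png

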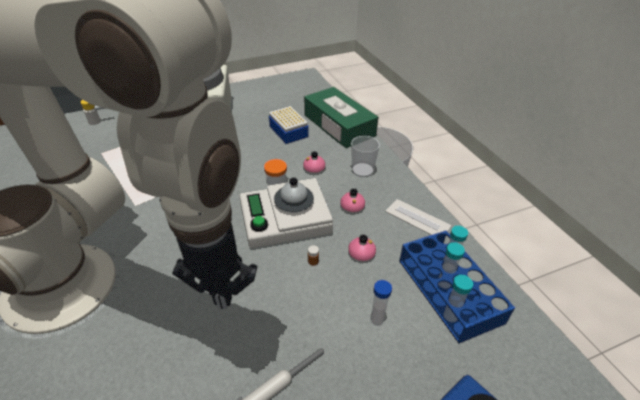

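The green disc was clearly sunk in the press picture and is up again now, the same as at the start. The burner stands at (293,190) and the other things stand where they were. Handing in.

```bash
python3 meas.py 10; python3 -c "
from workcell import bot
print(bot.job_done())"
```

```text
pan [0.56568922 0.00549147 0.04822726] 0.0003687543382543676
belly [0.56695214 0.00560148 0.0308142 ] 0.0005454174291589387
cap [300.08714953 192.88060748] 535 [0.56655406 0.00563909]
belly off mm [1.26291339 0.11001181] cap off [0.86483569 0.147624  ]
tri cap [293.09690294 181.54581737] 783 (array([0.56706205, 0.00587221, 0.11994113]), [np.float64(0.00018166534058668834), np.float64(0.00018166534058677356)])
the job is handed in; nothing more can be done
None
```

I slid the burner about 17 mm to the middle of the pan with slow, low pushes from the side of the closed fingertips. I then backed off, pressed the green button to its stop and let it spring back. The job is handed in, at about 11.5 s of the 45 s.

- **Centring:** the last top view puts the burner about 1 mm from the pan's centre (belly 1.3 mm, cap 0.9 mm). It stood upright, and its position was the same before and after the press.
- **Button:** the force rose from about 4 N to 22 N within 0.6 mm of travel, and the picture showed the green disc sunk into its ring, so I take it as fully pressed. I could not measure the travel in mm, because my reading of the button's height is only good to a few mm. It was up again in the last picture.
- **Rest of the bench:** by eye, the other things are where they were, and the arm stands clear at z = 0.20 m.
- **Disagreements:** an early fit of the pan's edge in the side view was 5 mm (x) and 15 mm (y) off, probably because of the rim's shadow. I left it out and used the top view. The circle fits came out about 2 mm small in radius for both pan and belly, which should hardly shift their centres.

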